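# Stand a rinsed paint tin upside down to drain

## Robot

A 6-joint arm with a two-finger parallel gripper is mounted at the origin on the work surface. World frame = base frame: x ahead of the robot, y to its left, z up, the work surface at z = 0. Lengths are in m, angles in rad, forces in N, time in s.
With the tool pointing down it reaches from about 0.375 to 0.75 m from the base axis. Payload 9 kg.
Tool frame: the origin (TCP) lies at the very end of the fingers, on their centre line; the grasp point (between the pads) lies 19 mm behind it; z points along the fingers, y is the direction in which the jaws open and shut (so a half turn about z gives the same grasp; the last joint's range is limited). The gripper opens to 85 mm and grips with 20 to 120 N. Pads are 22 mm wide; open, the fingers measure 114 mm over their backs; the gripper's body (76 mm by 85 mm) begins 54 mm behind the grasp point. The pads swing forward as they close: fully open they stand 13 mm farther back than shut.
Start: joints at [1.087, 0.104, 0.097, 1.564, 0, 1.353], TCP at [0.158, 0.579, 0.231] pointing down, gripper open.
Joint ranges: [-2.99, 2.99], [-0.84, 1.86], [-1.1, 1.16], [-1.84, 2.11], [-1.51, 1.56], [-3.14, 3.14]. Speed limits (rad/s): [2.22, 2.22, 2.57, 3.14, 3.14, 3.14].

## Interface

Orientations are given as a unit quaternion [w, x, y, z].
In Python, from bench import * gives the robot as it stands.
- The arm moves only by the tool step_arm, never from a script. Its argument "series" is text: rows parted by semicolons, each of 7 numbers parted by spaces: the shift along the tool's x, y, z in cm, then the turn, a rotation vector about the tool's x, y, z in degrees, then the finger opening in cm, from 0 to 8.54. In form: tx ty tz rx ry rz claw; .... A call has 1 to 5 rows; each row is the pose to reach, as a shift and turn from the pose commanded when the call began, along the tool's axes at that moment; what a row does not reach only later rows make up. A row lasts 1/8 s, in which the tool goes at most 62.5 mm and 10.7 degrees, less where a joint would pass 70% of its speed; a pose out of reach is approached as far as the arm can. A call with a gripper value outside its range is refused whole. The fingers move at their own pace and stop on an object; "grip_force" is the grip in N (left out, the last holds). Time passes only in rows, so rows that repeat a pose let the fingers close. It gives the time, the measured TCP pose, the force and the opening at its end, in the units of the state.
- state(): the state, without advancing time (a new reading comes with each control period).
- get_image(name): name is "scene" or "top" or "wrist"; returns the picture (384x512x3 uint8, red, green, blue); there is no depth.
- camera_params(name): a dict with "fx", "fy", "cx", "cy" (pixels), "origin" and "attitude" of the camera in the world; the wrist camera has in their place "hand_eye" (4x4, takes a point from camera to tool coordinates, whose origin is the TCP and whose axes are the flange's). Camera axes: x right, y down, z forward; pixel columns grow to the right and rows downward; lengths in m; the calibration is good to about 2 mm. A picture is of the moment at which its call begins: read the wrist's pose just before it. camera_params takes no time and is no camera call.
- sign_off(): hands the job in, once; it reports no verdict.
Trained networks look in the newest picture that a camera, given by its name, has taken for a name from the list of things; names that differ only in an ending like _2 or _b are one class to them, and where a whole thing is asked for, a point or a joint stands for the part that bears it (a point fixed in the world has none). Each returns a list of dicts, best first, with "confidence" (0 to 1); they miss things now and then, are a little off and sometimes report something else, mostly with a low value. They report only what shows in the picture. A call takes as long as a camera call. They do not tell look-alikes from the thing itself.
- masks_of(camera, thing): "pixels" (384x512 bool, what is visible of it) and "bbox" ([left, top, width, height] in pixels, round what is visible of it).
- spot_point(camera, thing): "pixel" ([column, row] in pixels: a listed point, or the origin of a listed thing).
The state is a dict: "clock": time; "joints": joint angles; "dq": joint speeds; "joint_efforts": joint torques, N m; "tcp_pos": TCP position; "eef_rot": TCP orientation; "force": force on the tool from outside, world axes, zero at the start; "wrist_torque": the same for the moment, N m; "grip_width": finger opening in m.
Only numpy, scipy, OpenCV 4.12 (cv2) and the standard library are available. Lean on these libraries where they do the work, as an engineer would, in place of code of your own. Each camera call takes 0.05 s, during which the arm holds its last target.

## Task

The open, empty paint tin standing on the counter has just been rinsed. Stand it upside down to drain in the tray, its mouth flat on the wire grid next to the tin already draining there but not touching it. Keep hold of the tin whenever it is being tipped (laying it on its side on the counter to change your grip is fine), set it down without dropping it, and leave the other tins and the bottle where they are.

Things in the scene. Friction and masses are not known exactly. Their poses are not given: they have to be found in the camera images.
- tin_center (a point): The empty tin to turn over: its centre, on the axis half-way up. Bare metal, round, 62 mm in diameter, 86 mm tall, open at one end, about 90 g (mass and friction vary). Its z axis points from the closed bottom to the open mouth. It starts upright on the counter (z = 0), mouth up, at any yaw. Laid on its side it does not roll unless pushed, and its axis is 31 mm above the counter.
- tin_mouth (a point): Centre of the mouth plane of the same tin, 43 mm from its centre along its z axis. The mouth has a flat inward lip 7 mm wide all round (opening 48 mm).
- tin_base (a point): Centre of the closed bottom of the same tin (43 mm from its centre, the other way).
- tray: Fixed draining tray of thin metal, 180 mm along its own x, 260 mm along its own y, with an upright rim 45 mm high and a 10 mm outward lip; origin at the centre of its underside on the counter. It holds only the wire grid and one draining tin. Place and yaw vary; it stands left or right of the robot's midline, the tin to be turned on the other side.
- tray_grid (a point): Centre of the top of the wire grid in the tray, 18 mm above the counter; axes as the tray's. 5 mm rods along the tray's x, 19 mm apart, fill the whole inside of the tray (174 by 254 mm).
- wet_tin_center (a point): Bystander: another tin just like the first (62 by 86 mm), already upside down on the grid in the +y half of the tray (its z axis points down); its centre half-way up. The tray's -y half is free.
- full_tin_center (a point): Bystander: closed full tin with a grey band, 74 mm in diameter, 98 mm tall, upright on the counter on the far side; centre half-way up.
- thinner_center (a point): Bystander: brown bottle with a black cap, 64 mm in diameter, 190 mm tall, upright on the counter on the far side; centre half-way up.
Mind the look-alikes: they are no part of the job. There is more than one size of the part that bears thinner_center; the job needs the larger.

How it is judged:
At the end, for the whole second after the job is handed in: The rinsed tin stands inside the tray upside down (within 5 degrees), its mouth within 4 mm of the grid's top, at rest, let go and clear of the tin already there; that tin is still upside down, the closed tin and the bottle still upright, each within 15 mm of its starting place (z of tin_mouth in the frame of tray_grid between -0.004 and 0.004 m and angle between each of tin_center, wet_tin_center's own z axis and vertical above 3.05 rad and x of tin_base in the frame of tray_grid between -0.07 and 0.07 m and y of tin_base in the frame of tray_grid between -0.105 and 0.105 m and horizontal distance between tin_center and wet_tin_center above 0.064 m and contact force between tin and wet_tin below 0.05 N and contact force between the fingers and tin below 0.05 N and linear speed of tin below 0.02 m/s and distance of each of wet_tin_center, full_tin_center, thinner_center from where it was at the start of the episode below 0.015 m and angle between each of full_tin_center, thinner_center's own z axis and vertical below 0.1 rad); the robot touches nothing.
It fails at once if the tin topples or tumbles with no finger holding it (contact force between the fingers and tin below 0.01 N and (angle between tin_center's own z axis and vertical between 0.6 and 1.25 rad or angle between tin_center's own z axis and vertical between 1.9 and 2.55 rad)).
It fails at once if the tin is dropped or thrown (moves faster than 0.5 m/s with no finger on it) (contact force between the fingers and tin below 0.01 N and linear speed of tin above 0.5 m/s).
It fails at once if another tin or the bottle is knocked or moved (distance of any of wet_tin_center, full_tin_center, thinner_center from where it was at the start of the episode above 0.03 m).
It also fails if it takes over 56 s, if anything falls off the work surface, if the arm or the gripper's body presses on something with over 40 N, if the wrist force passes 120 N, or if a joint passes its speed limit or range.

## Working session

There is one attempt and no reset: what is moved stays moved. The work goes in short steps, Python scripts to look and compute and a tool call to move; the robot and the scene stay as the last step left them, time stands still between calls to the robot, and variables do not carry over. Pictures are saved under pics/ and viewed, and the job is handed in when it is done.

Besides the shell and the picture viewer there is one more tool, called after "Emit:" as name(argument=value, ...), one argument or row to a line, values as JSON. step_arm: Moves the arm, as the interface text tells. Its arguments: {"type":"object","properties":{"series":{"type":"string"},"grip_force":{"type":"number"}},"required":["series"]}

```bash
ls; mkdir -p pics; python3 - <<'E'
from bench import *
import cv2
print(state())
for c in ["scene","top","wrist"]:
    print(c,camera_params(c))
    cv2.imwrite(f"pics/{c}0.png",get_image(c)[:,:,::-1])
E
```

```text
pics
{'clock': 0.0, 'joints': array([1.08729279e+00, 1.04677525e-01, 9.64392968e-02, 1.56391557e+00,
       2.15752371e-05, 1.35309310e+00]), 'dq': array([ 0.00021432, -0.00107003, -0.00074287, -0.00026694,  0.00163832,
       -0.00064982]), 'joint_efforts': array([ 2.64291688e-03, -5.56947005e+01,  5.03636563e+01,  1.74904650e-02,
       -1.91663567e-04, -2.14519304e-05]), 'tcp_pos': array([0.1574293 , 0.57861748, 0.23051859]), 'eef_rot': array([-2.43253337e-04,  1.32509252e-01,  9.91181536e-01, -6.33740985e-04]), 'force': array([-0.6914103 ,  0.76614709,  0.70832806]), 'wrist_torque': array([ 0.04205882,  0.02608982, -0.00676082]), 'grip_width': 0.08558509294245219}
scene {'fx': 457.03573666097714, 'fy': 457.03573666097714, 'cx': 256.6647563647322, 'cy': 195.79763483984337, 'origin': array([1.0945062 , 0.29946109, 0.8013185 ]), 'attitude': array([-0.15439171,  0.4618448 ,  0.82701934, -0.28089428])}
top {'fx': 377.23687183221693, 'fy': 377.23687183221693, 'cx': 254.44764915839528, 'cy': 191.09915748881795, 'origin': array([0.57790994, 0.023025  , 0.92458227]), 'attitude': array([-0.01937158,  0.70771589, -0.70518659,  0.03840357])}
wrist {'fx': 333.4302528344713, 'fy': 333.4302528344713, 'cx': 252.72880954119088, 'cy': 195.00928899731232, 'hand_eye': array([[ 5.64432157e-04, -9.47639673e-01, -3.19341090e-01,
         8.28252118e-02],
       [ 9.99999754e-01,  4.01599785e-04,  5.75748423e-04,
         1.46840507e-04],
       [-4.17354734e-04, -3.19341336e-01,  9.47639666e-01,
        -1.42443700e-01],
       [ 0.00000000e+00,  0.00000000e+00,  0.00000000e+00,
         1.00000000e+00]])}
```

View pics/scene0.png

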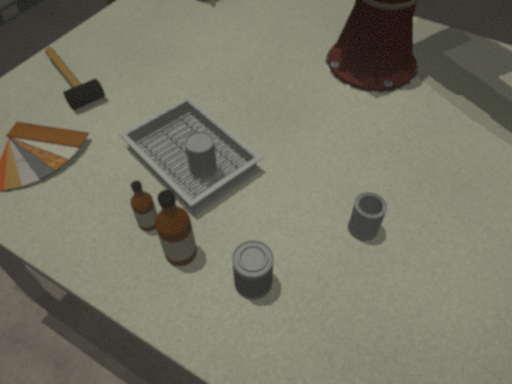

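View pics/top0.png

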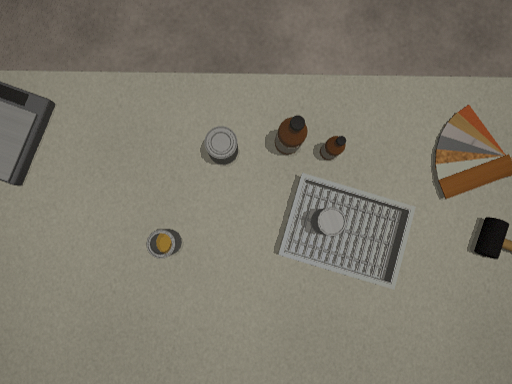

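View pics/wrist0.png

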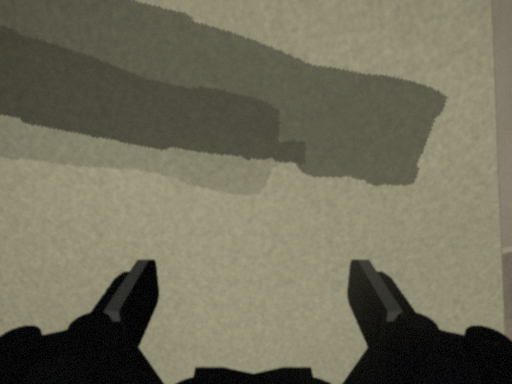

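Top view: the open tin is at (162,243). The tray is centred near (346,230), with the wet tin at (330,221). The full tin is at (221,144). The large bottle is at (291,134), and the small look-alike bottle at (334,147).

```bash
cat > h.py <<'E'
from bench import *
import numpy as np, cv2
from scipy.spatial.transform import Rotation as R
def quat(q): return R.from_quat([q[1],q[2],q[3],q[0]])
def cam(c,st=None):
    p=camera_params(c)
    if c=="wrist":
        H=p["hand_eye"]; r=quat(st["eef_rot"]); M=r.as_matrix()@H[:3,:3]; o=st["tcp_pos"]+r.as_matrix()@H[:3,3]
    else: M=quat(p["attitude"]).as_matrix(); o=p["origin"]
    return p,M,o
def ray(c,px,z,st=None):
    p,M,o=cam(c,st); d=M@np.array([(px[0]-p["cx"])/p["fx"],(px[1]-p["cy"])/p["fy"],1]); return o+d*(z-o[2])/d[2]
def proj(c,X,st=None):
    p,M,o=cam(c,st); q=M.T@(np.array(X)-o); return np.array([p["cx"]+p["fx"]*q[0]/q[2],p["cy"]+p["fy"]*q[1]/q[2]])
E
python3 - <<'E'
from h import *
for c in ["top","scene"]:
    get_image(c)
    for t,z in [("tin_center",.043),("tin_mouth",.086),("tin_base",0),("tray",0),("tray_grid",.018),("wet_tin_center",.061),("full_tin_center",.049),("thinner_center",.095)]:
        print(c,t,[(np.round(d["pixel"]),round(d["confidence"],2),np.round(ray(c,d["pixel"],z),3)) for d in spot_point(c,t)[:3]])
print(state()["clock"])
im=get_image("top"); cv2.imwrite("pics/traycrop.png",cv2.resize(im[165:300,265:425][:,:,::-1],None,fx=4,fy=4,interpolation=cv2.INTER_CUBIC))
cv2.imwrite("pics/tincrop.png",cv2.resize(im[220:270,135:190][:,:,::-1],None,fx=10,fy=10,interpolation=cv2.INTER_CUBIC))
E
```

```text
top tin_center [(array([165., 244.]), 0.74, array([0.528, 0.205, 0.043]))]
top tin_mouth [(array([159., 244.]), 0.68, array([0.529, 0.21 , 0.086])), (array([327., 221.]), 0.38, array([ 0.581, -0.161,  0.086]))]
top tin_base [(array([170., 240.]), 0.78, array([0.533, 0.201, 0.   ]))]
top tray [(array([340., 230.]), 0.95, array([ 0.56 , -0.213,  0.   ]))]
top tray_grid [(array([344., 230.]), 0.87, array([ 0.56 , -0.217,  0.018]))]
top wet_tin_center [(array([329., 219.]), 0.7, array([ 0.585, -0.172,  0.061]))]
top full_tin_center [(array([221., 149.]), 0.87, array([0.749, 0.079, 0.049]))]
top thinner_center [(array([291., 132.]), 0.8, array([ 0.779, -0.081,  0.095])), (array([334., 150.]), 0.62, array([ 0.738, -0.177,  0.095]))]
scene tin_center [(array([366., 215.]), 0.96, array([0.529, 0.206, 0.043]))]
scene tin_mouth [(array([372., 197.]), 0.69, array([0.514, 0.204, 0.086]))]
scene tin_base [(array([363., 230.]), 0.65, array([0.535, 0.211, 0.   ])), (array([364., 219.]), 0.59, array([0.508, 0.201, 0.   ])), (array([174., 229.]), 0.49, array([ 0.741, -0.126,  0.   ]))]
scene tray [(array([192., 158.]), 0.83, array([ 0.56 , -0.215,  0.   ])), (array([369., 220.]), 0.56, array([0.505, 0.212, 0.   ]))]
scene tray_grid [(array([192., 153.]), 0.57, array([ 0.559, -0.213,  0.018]))]
scene wet_tin_center [(array([200., 160.]), 0.82, array([ 0.596, -0.157,  0.061]))]
scene full_tin_center [(array([253., 269.]), 0.6, array([0.756, 0.078, 0.049]))]
scene thinner_center [(array([172., 228.]), 0.79, array([ 0.782, -0.081,  0.095])), (array([141., 205.]), 0.62, array([ 0.772, -0.165,  0.095]))]
1.05
```

View pics/traycrop.png

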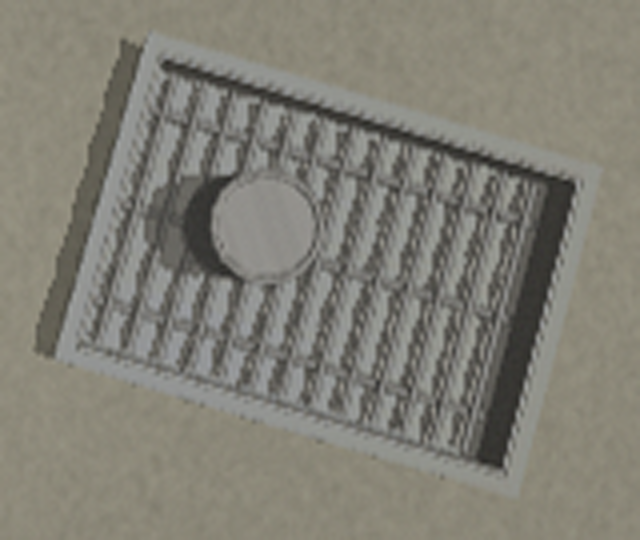

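View pics/tincrop.png

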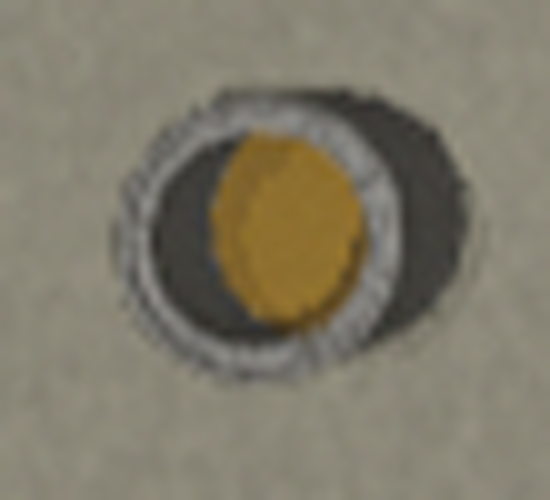

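```bash
python3 - <<'E'
from h import *
c=[ray("top",p,.045)[:2] for p in [(302.5,173.75),(415,206),(393.75,288.75),(278.75,255)]]
c=np.array(c);print(c.round(3)); print("ctr",c.mean(0).round(4),"sides",[np.linalg.norm(c[i]-c[(i+1)%4]).round(3) for i in range(4)])
# tray +y: toward wet = from far (idx1,2) to near(0,3)
yd=(c[0]+c[3]-c[1]-c[2]);yd/=np.linalg.norm(yd);print("ydir",yd.round(3), np.degrees(np.arctan2(yd[1],yd[0])).round(1))
w=ray("top",(331.2,221.75),.104)[:2];print("wet",w.round(4))
ctr=c.mean(0); xd=np.array([yd[1],-yd[0]]); print("wet local",xd@(w-ctr),yd@(w-ctr))
for x,y in [(0,-.045),(0,-.06)]: print("goal",(ctr+xd*x+yd*y).round(4))
print("mouth",ray("top",(161.1,244),.086).round(4))
m=masks_of("scene","tin_center"); print(m[0]["bbox"],m[0]["confidence"])
for z in (0,.043,.086): print(proj("scene",(.527,.208,z)))
E
```

```text
[[ 0.692 -0.114]
 [ 0.617 -0.38 ]
 [ 0.425 -0.324]
 [ 0.502 -0.057]]
ctr [ 0.5587 -0.2186] sides [np.float64(0.276), np.float64(0.2), np.float64(0.277), np.float64(0.198)]
ydir [0.275 0.961] 74.0
wet [ 0.5789 -0.1666]
wet local 0.005099044069093714 0.055514898824119766
goal [ 0.5463 -0.2618]
goal [ 0.5422 -0.2763]
mouth [0.5294 0.2049 0.086 ]
[349.7, 191.9, 34.7, 50.2] 0.77
[363.415311   226.44785484]
[367.27488748 214.6677232 ]
[371.43079422 201.98313747]
```

```bash
cat >> h.py <<'E'
def tool(jaw_az,lean,flip=False):
    """jaw at azimuth jaw_az deg; lean deg: tool z leans from down toward azimuth jaw_az-90 (positive) ; flip: half turn"""
    a=np.radians(jaw_az); l=np.radians(lean)
    v=np.array([np.sin(a),-np.cos(a),0]); z=np.sin(l)*v+np.cos(l)*np.array([0,0,-1]); y=np.array([np.cos(a),np.sin(a),0])
    if flip:y=-y
    return R.from_matrix(np.array([np.cross(y,z),y,z]).T)
def row(tcp,r,st=None):
    st=st or state(); r0=quat(st["eef_rot"])
    d=r0.inv().apply(np.array(tcp)-st["tcp_pos"])*100; w=(r0.inv()*r).as_rotvec(degrees=True)
    print("row",np.round(d,2),np.round(w,1),"dist cm",np.linalg.norm(d).round(1),"deg",np.linalg.norm(w).round(0))
def info():
    s=state(); r=quat(s["eef_rot"]).as_matrix()
    print("t",s["clock"],"q",np.degrees(s["joints"]).round(0),"tcp",s["tcp_pos"].round(4),"y",r[:,1].round(3),"z",r[:,2].round(3),"w",s["grip_width"].round(4),"F",s["force"].round(1))
E
python3 - <<'E'
from h import *
r=tool(15,45); z=r.as_matrix()[:,2]; G=np.array([.5285,.206,.052])
print(z, G+z*.022-z*.12); row(G+z*.022-z*.12+[0,0,.05],r); row(G+z*.022-z*.12,r)
E
```

```text
[ 0.1830127  -0.6830127  -0.70710678] [0.51056476 0.27293524 0.12129646]
row [-42.1  -20.26   6.  ] [ 23.4 -40.8  56.6] dist cm 47.1 deg 74.0
row [-42.1  -20.26  11.  ] [ 23.4 -40.8  56.6] dist cm 48.0 deg 74.0
```

Emit:
step_arm(
  series="-8.4 -4 1.2 4.7 -8.2 11.3 8.5; -16.8 -8 2.4 9.4 -16.4 22.6 8.5; -25 -12 3.6 14 -24.5 34 8.5; -33.6 -16 4.8 18.7 -32.6 45.3 8.5; -42.1 -20.3 6 23.4 -40.8 56.6 8.5",
  grip_force=40,
)

```text
clock: 1.78
tcp_pos: [0.3934, 0.3753, 0.1917]
eef_rot: [0.231, 0.464, 0.837, -0.176]
force: [0.2, -0.5, -0.7]
grip_width: 0.0851
```

```bash
python3 - <<'E'
from h import *
info()
r=tool(15,45); z=r.as_matrix()[:,2]; G=np.array([.5285,.206,.052])
row(G+z*.022-z*.12,r)
E
```

```text
Traceback (most recent call last):
  File "h.py", line 27, in info
    print("t",s["clock"],"q",np.degrees(s["joints"]).round(0),"tcp",s["tcp_pos"].round(4),"y",r[:,1].round(3),"z",r[:,2].round(3),"w",s["grip_width"].round(4),"F",s["force"].round(1))
                                                                                                                                      ^^^^^^^^^^^^^^^^^^^^^
AttributeError: 'float' object has no attribute 'round'
```

```bash
sed -i 's/s\["grip_width"\].round(4)/round(s["grip_width"],4)/' h.py; python3 - <<'E'
from h import *
info()
r=tool(15,45); z=r.as_matrix()[:,2]; G=np.array([.5285,.206,.052])
row(G+z*.022-z*.12,r)
E
```

```text
t 1.775 q [ 46.  16.   7.  95. -31. 108.] tcp [0.3934 0.3753 0.1917] y [ 0.858  0.507 -0.08 ] z [ 0.223 -0.509 -0.832] w 0.0851 F [ 0.2 -0.5 -0.7]
row [-8.67  5.43 13.68] [  6.3 -10.8  15. ] dist cm 17.1 deg 20.0
```

Emit:
step_arm(
  series="-3 1.8 4.5 3 -5.4 7.5 8.5; -6 3.6 9 6.3 -10.8 15 8.5; -8.7 5.4 13.7 6.3 -10.8 15 8.5; -8.7 5.4 13.7 6.3 -10.8 15 8.5; -8.7 5.4 13.7 6.3 -10.8 15 8.5",
)

```text
clock: 2.4
tcp_pos: [0.5092, 0.2741, 0.1208]
eef_rot: [0.302, 0.561, 0.735, -0.232]
force: [0.1, 0.9, 0.8]
grip_width: 0.0849
```

```bash
python3 - <<'E'
from h import *
info()
s=state(); im=get_image("wrist"); cv2.imwrite("pics/w1.png",im[:,:,::-1]); cv2.imwrite("pics/t1.png",get_image("top")[:,:,::-1])
for z in (0,.086): print(proj("wrist",(.5285,.206,z),s))
r=tool(15,45); z=r.as_matrix()[:,2]; G=np.array([.5285,.206,.052])
row(G+z*.022-z*.12,r)
E
```

```text
t 2.4 q [ 35.  28.   9.  91. -41. 117.] tcp [0.5092 0.2741 0.1208] y [ 0.965  0.262 -0.002] z [ 0.183 -0.68  -0.71 ] w 0.0849 F [0.1 0.9 0.8]
[254.36596697 143.04364965]
[254.40128166 241.28597788]
row [-0.16  0.08  0.19] [ 0.2 -0.2  0.2] dist cm 0.3 deg 0.0
```

View pics/w1.png

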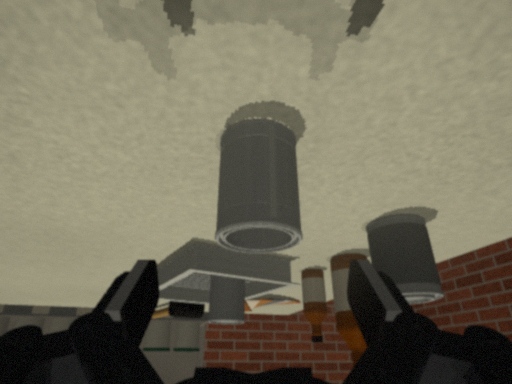

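Wrist view: the tin is between the fingers, mouth centre at about (260,237), some 3 mm toward tool +y. I'm moving in with that correction.

Emit:
step_arm(
  series="-0.1 0.35 3.5 0 0 0 8.5; -0.1 0.35 7.5 0 0 0 8.5; -0.1 0.35 10.5 0 0 0 8.5; -0.1 0.35 12.1 0 0 0 8.5; -0.1 0.35 12.1 0 0 0 8.5",
)

```text
clock: 3.12
tcp_pos: [0.5345, 0.1922, 0.0354]
eef_rot: [0.302, 0.561, 0.735, -0.232]
force: [-0.5, -0.6, -0.0]
grip_width: 0.0852
```

```bash
python3 - <<'E'
from h import *
info()
s=state(); im=get_image("wrist"); cv2.imwrite("pics/w2.png",im[:,:,::-1])
E
```

```text
t 3.125 q [ 28.  23.  -5.  74. -43. 107.] tcp [0.5345 0.1922 0.0354] y [ 0.965  0.263 -0.002] z [ 0.183 -0.68  -0.71 ] w 0.0852 F [-0.5 -0.6 -0. ]
```

View pics/w2.png

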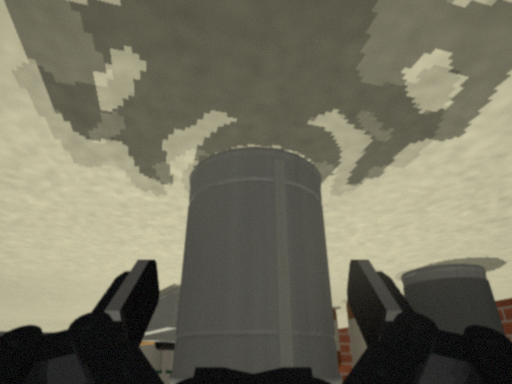

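The tin is centred between the fingers, at columns 190 to 325. I'm closing the gripper.

Emit:
step_arm(
  series="0 0 0 0 0 0 5; 0 0 0 0 0 0 5; 0 0 0 0 0 0 5; 0 0 0 0 0 0 5; 0 0 0 0 0 0 5",
  grip_force=45,
)

```text
clock: 3.8
tcp_pos: [0.5357, 0.193, 0.0365]
eef_rot: [0.303, 0.561, 0.735, -0.231]
force: [-0.7, 4.9, 5.8]
grip_width: 0.0617
```

```bash
python3 - <<'E'
from h import *
info()
s=state(); M=quat(s["eef_rot"]).as_matrix()
# lift 
tcp=s["tcp_pos"]+[0,0,.08]; row(tcp,quat(s["eef_rot"]))
E
```

```text
t 3.8 q [ 28.  23.  -5.  74. -43. 107.] tcp [0.5357 0.193  0.0365] y [ 0.965  0.263 -0.   ] z [ 0.185 -0.68  -0.71 ] w 0.0617 F [-0.7  4.9  5.8]
row [-5.64 -0.   -5.68] [0. 0. 0.] dist cm 8.0 deg 0.0
```

```bash
cat > lay.py <<'E'
from h import *
s=state(); R0=quat(s["eef_rot"]); info()
# saved at grip
TG=np.array([.5357,.193,.0365]); RG=R.from_matrix(tool(15,45).as_matrix())
c=RG.inv().apply(np.array([.5312,.2065,.043])-TG); print("tin c in tool",c.round(4))
RT=tool(15,-45)
for h in (.12,.034,.031): 
    C=np.array([.5312,.19,h]); tcp=C-RT.apply(c); print(h,tcp.round(4)); row(tcp,RT)
print("mouth dir now",(R0*RG.inv()).apply([0,0,1]).round(3),"c",(s["tcp_pos"]+R0.apply(c)).round(4))
E
python3 lay.py
```

```text
t 3.8 q [ 28.  23.  -5.  74. -43. 107.] tcp [0.5357 0.193  0.0365] y [ 0.965  0.263 -0.   ] z [ 0.185 -0.68  -0.71 ] w 0.0617 F [-0.7  4.9  5.8]
tin c in tool [ 0.0054 -0.0009 -0.0146]
0.12 [0.5303 0.1965 0.1058]
row [-4.54 -0.43 -5.26] [-0.  89.8  0.3] dist cm 7.0 deg 90.0
0.034 [0.5303 0.1965 0.0198]
row [ 1.52 -0.43  0.85] [-0.  89.8  0.3] dist cm 1.8 deg 90.0
0.031 [0.5303 0.1965 0.0168]
row [ 1.73 -0.42  1.06] [-0.  89.8  0.3] dist cm 2.1 deg 90.0
mouth dir now [ 0.001 -0.004  1.   ] c [0.5312 0.2064 0.0431]
```

Emit:
step_arm(
  series="-1.5 0 -1.5 0 0 0 5; -3.5 0 -3.5 0 0 0 5; -5.6 0 -5.7 0 0 0 5; -5.6 0 -5.7 0 0 0 5",
)

```text
clock: 4.3
tcp_pos: [0.5367, 0.1933, 0.1191]
eef_rot: [0.303, 0.562, 0.734, -0.23]
force: [0.7, -0.5, -1.6]
grip_width: 0.0618
```

```bash
python3 lay.py
```

```text
t 4.3 q [ 28.  18.  -2.  82. -43. 107.] tcp [0.5367 0.1933 0.1191] y [0.965 0.262 0.003] z [ 0.187 -0.679 -0.71 ] w 0.0618 F [ 0.7 -0.5 -1.6]
tin c in tool [ 0.0054 -0.0009 -0.0146]
0.12 [0.5303 0.1965 0.1058]
row [ 1.27 -0.54  0.61] [ 0.2 89.7  0.2] dist cm 1.5 deg 90.0
0.034 [0.5303 0.1965 0.0198]
row [ 7.33 -0.56  6.71] [ 0.2 89.7  0.2] dist cm 10.0 deg 90.0
0.031 [0.5303 0.1965 0.0168]
row [ 7.54 -0.56  6.93] [ 0.2 89.7  0.2] dist cm 10.3 deg 90.0
mouth dir now [-0.002 -0.005  1.   ] c [0.5322 0.2067 0.1257]
```

Emit:
step_arm(
  series="0 0 0 0 10 0 5; 0 0 0 0 20 0 5; 0 0 0 0 30 0 5; 0 0 0 0 40 0 5; 0 0 0 0 50 0 5",
)

```text
clock: 4.92
tcp_pos: [0.5353, 0.1926, 0.1162]
eef_rot: [-0.038, 0.607, 0.794, 0.029]
force: [-0.3, 0.0, -1.6]
grip_width: 0.0616
```

Emit:
step_arm(
  series="0 0 0 0 10 0 5; 0 0 0 0 20 0 5; 0 0 0 0 30 0 5; 0 0 0 0 39.7 0 5; 0 0 0 0 39.7 0 5",
)

```text
clock: 5.55
tcp_pos: [0.5342, 0.1907, 0.1118]
eef_rot: [-0.307, 0.564, 0.732, 0.23]
force: [0.5, -0.5, -1.3]
grip_width: 0.0618
```

```bash
python3 lay.py; python3 - <<'E'
from h import *
cv2.imwrite("pics/s3.png",cv2.resize(get_image("scene")[100:300,250:480][:,:,::-1],None,fx=3,fy=3))
E
```

```text
t 5.55 q [-14.  19.  -3.  94.  38.  52.] tcp [0.5342 0.1907 0.1118] y [ 0.966  0.259 -0.009] z [-0.19   0.682 -0.706] w 0.0618 F [ 0.5 -0.5 -1.3]
tin c in tool [ 0.0054 -0.0009 -0.0146]
0.12 [0.5303 0.1965 0.1058]
row [ 0.04 -0.21  0.89] [-0.4 -0.1 -0.4] dist cm 0.9 deg 1.0
0.034 [0.5303 0.1965 0.0198]
row [-6.05 -0.14  6.96] [-0.4 -0.1 -0.4] dist cm 9.2 deg 1.0
0.031 [0.5303 0.1965 0.0168]
row [-6.26 -0.13  7.17] [-0.4 -0.1 -0.4] dist cm 9.5 deg 1.0
mouth dir now [ 0.259 -0.966 -0.001] c [0.5352 0.1843 0.126 ]
```

View pics/s3.png

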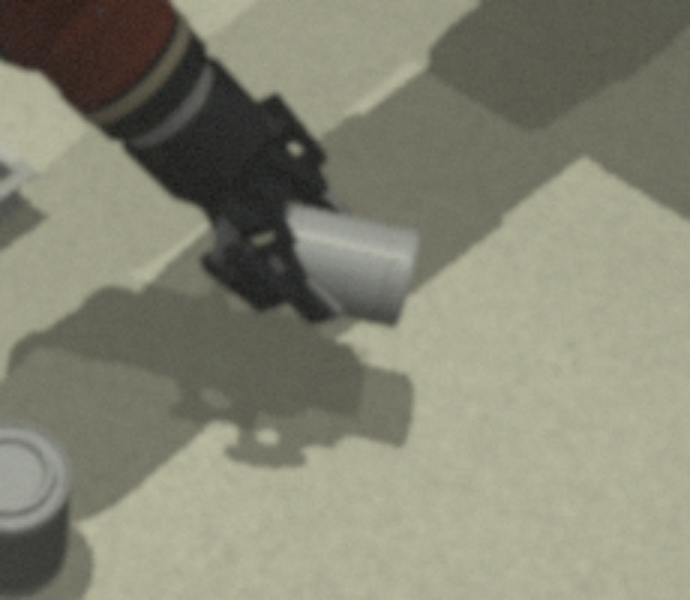

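The tin is held sideways, mouth toward −y and base to the right at crop (410,280). I'm lowering it until it almost touches.

Emit:
step_arm(
  series="-1.4 0 1.4 0 0 0 5; -3.5 0 3.5 0 0 0 5; -5.3 0 5.3 0 0 0 5; -6.2 0 6.2 0 0 0 5; -6.4 0 6.4 0 0 0 5",
)

```text
clock: 6.22
tcp_pos: [0.5346, 0.1928, 0.0245]
eef_rot: [-0.304, 0.561, 0.734, 0.231]
force: [-0.7, -0.6, -0.9]
grip_width: 0.0613
```

```bash
python3 lay.py; python3 - <<'E'
from h import *
cv2.imwrite("pics/s4.png",cv2.resize(get_image("scene")[130:270,290:450][:,:,::-1],None,fx=4,fy=4))
E
```

```text
t 6.225 q [-14.  25.  -6.  86.  38.  52.] tcp [0.5346 0.1928 0.0245] y [ 0.965  0.263 -0.002] z [-0.187  0.68  -0.709] w 0.0613 F [-0.7 -0.6 -0.9]
tin c in tool [ 0.0054 -0.0009 -0.0146]
0.12 [0.5303 0.1965 0.1058]
row [ 6.07 -0.33 -5.43] [-0.3  0.1  0.1] dist cm 8.2 deg 0.0
0.034 [0.5303 0.1965 0.0198]
row [-0.   -0.31  0.66] [-0.3  0.1  0.1] dist cm 0.7 deg 0.0
0.031 [0.5303 0.1965 0.0168]
row [-0.21 -0.31  0.88] [-0.3  0.1  0.1] dist cm 1.0 deg 0.0
mouth dir now [ 0.263 -0.965  0.003] c [0.5355 0.1864 0.0387]
```

View pics/s4.png

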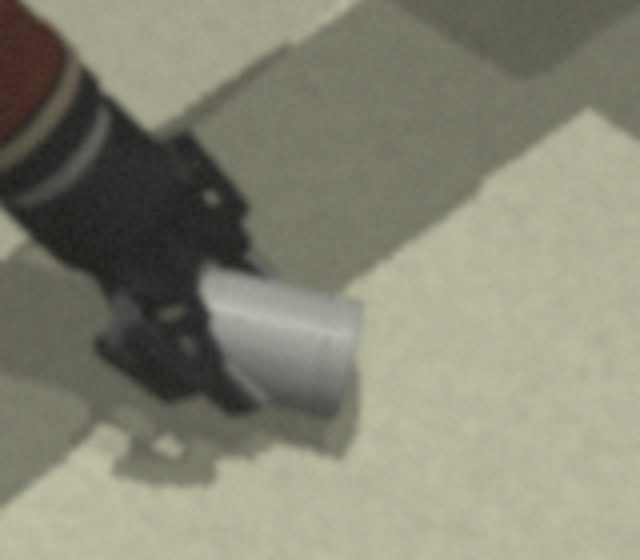

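Emit:
step_arm(
  series="-0.2 0 0.2 0 0 0 5; -0.4 0 0.4 0 0 0 5; -0.4 0 0.4 0 0 0 5",
)

```text
clock: 6.65
tcp_pos: [0.535, 0.1921, 0.019]
eef_rot: [-0.304, 0.562, 0.734, 0.231]
force: [0.7, -0.6, 0.1]
grip_width: 0.0615
```

Emit:
step_arm(
  series="-0.1 0 0.1 0 0 0 5; -0.1 0 0.1 0 0 0 5",
)

```text
clock: 6.9
tcp_pos: [0.5349, 0.1921, 0.0174]
eef_rot: [-0.304, 0.562, 0.734, 0.231]
force: [0.2, -0.1, -0.4]
grip_width: 0.0615
```

```bash
python3 lay.py | grep -v row
```

```text
t 6.9 q [-14.  25.  -6.  85.  38.  52.] tcp [0.5349 0.1921 0.0174] y [ 0.965  0.262 -0.002] z [-0.187  0.681 -0.708] w 0.0615 F [ 0.2 -0.1 -0.4]
tin c in tool [ 0.0054 -0.0009 -0.0146]
0.12 [0.5303 0.1965 0.1058]
0.034 [0.5303 0.1965 0.0198]
0.031 [0.5303 0.1965 0.0168]
mouth dir now [ 0.262 -0.965  0.002] c [0.5358 0.1856 0.0317]
```

Emit:
step_arm(
  series="-0.1 0 0.1 0 0 0 5; -0.1 0 0.1 0 0 0 5",
)

```text
clock: 7.15
tcp_pos: [0.5351, 0.1921, 0.0164]
eef_rot: [-0.304, 0.562, 0.734, 0.231]
force: [-0.3, -0.8, 1.4]
grip_width: 0.0614
```

Emit:
step_arm(
  series="-0.1 0 0.1 0 0 0 5; -0.1 0 0.1 0 0 0 5",
)

```text
clock: 7.4
tcp_pos: [0.5352, 0.1921, 0.0162]
eef_rot: [-0.304, 0.562, 0.734, 0.231]
force: [-4.6, -4.5, 14.4]
grip_width: 0.0612
```

Contact at 14 N. I'm easing up 0.5 mm and opening slowly.

Emit:
step_arm(
  series="0.05 0 -0.05 0 0 0 6.1; 0.07 0 -0.07 0 0 0 6.4; 0.07 0 -0.07 0 0 0 6.8; 0.07 0 -0.07 0 0 0 7.5; 0.07 0 -0.07 0 0 0 8.5",
)

```text
clock: 8.02
tcp_pos: [0.5349, 0.1922, 0.0155]
eef_rot: [-0.304, 0.562, 0.734, 0.231]
force: [0.2, 0.5, 0.9]
grip_width: 0.0849
```

Emit:
step_arm(
  series="0 0 0 0 0 0 8.5; 0 0 0 0 0 0 8.5; 0 0 -3 0 0 0 8.5; 0 0 -7 0 0 0 8.5; 0 0 -12 0 0 0 8.5",
)

```text
clock: 8.65
tcp_pos: [0.5569, 0.1102, 0.1012]
eef_rot: [-0.305, 0.561, 0.734, 0.231]
force: [1.1, 0.1, -0.5]
grip_width: 0.0848
```

```bash
python3 - <<'E'
from h import *
info()
s=state(); cv2.imwrite("pics/w5.png",get_image("wrist")[:,:,::-1])
for n,p in [("c",(.5358,.1856,.031)),("mouth",np.array((.5358,.1856,.031))+.043*np.array([.262,-.965,0])),("base",np.array((.5358,.1856,.031))-.043*np.array([.262,-.965,0]))]: print(n,proj("wrist",p,s),proj("scene",p))
cv2.imwrite("pics/s5.png",cv2.resize(get_image("scene")[130:270,290:450][:,:,::-1],None,fx=4,fy=4))
E
```

```text
t 8.65 q [-21.  27.   5.  99.  35.  44.] tcp [0.5569 0.1102 0.1012] y [ 0.965  0.263 -0.003] z [-0.188  0.681 -0.708] w 0.0848 F [ 1.1  0.1 -0.5]
c [253.0373454  186.91196668] [354.296838   216.34293158]
mouth [252.96311726 239.88678548] [333.55585405 211.52223322]
base [253.10137666 141.21441094] [375.3755338  221.24212222]
```

View pics/w5.png

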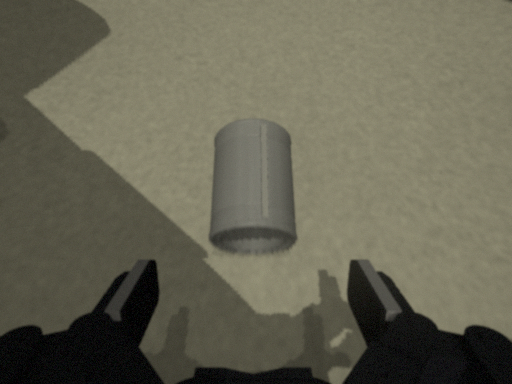

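View pics/s5.png

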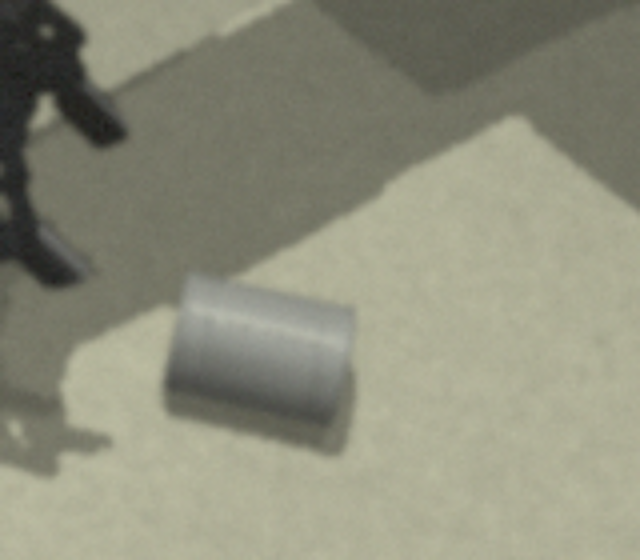

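```bash
cat > st2.py <<'E'
from h import *
info()
C=np.array([.5358,.1856,.031]); u=np.array([.262,-.965,0]); u/=np.linalg.norm(u)
RT=tool(15.2,52); z=RT.as_matrix()[:,2]; G=C-.021*u; 
way=G+.022*z-.10*z
print("way",way.round(3),"grasp",(G+.022*z).round(4))
row(way+[0,0,.11],RT); row(way,RT); row(G+.022*z,RT)
E
python3 st2.py
```

```text
t 8.75 q [-21.  26.   5.  99.  35.  44.] tcp [0.5602 0.1071 0.1041] y [0.966 0.259 0.003] z [-0.181  0.68  -0.711] w 0.0851 F [ 0.8 -0.4  0.3]
way [0.514 0.265 0.079] grasp [0.5348 0.1891 0.0175]
row [17.67 -0.32  5.54] [  0.2 -96.7  -0.2] dist cm 18.5 deg 97.0
row [ 9.94 -0.35 13.36] [  0.2 -96.7  -0.2] dist cm 16.7 deg 97.0
row [ 0.   -0.34 12.19] [  0.2 -96.7  -0.2] dist cm 12.2 deg 97.0
```

Emit:
step_arm(
  series="4 0 -4 0 -8 0 8.5; 8 0 -7 0 -18 0 8.5; 10.5 0 -4.5 0 -28 0 8.5; 13 0 -2 0 -38 0 8.5; 15 -0.2 1 0 -48 0 8.5",
)

```text
clock: 9.38
tcp_pos: [0.5262, 0.2207, 0.201]
eef_rot: [0.025, 0.607, 0.794, -0.017]
force: [0.1, -0.5, -0.9]
grip_width: 0.085
```

```bash
python3 st2.py
```

```text
t 9.375 q [11.  1. -3. 86. -3. 86.] tcp [0.5262 0.2207 0.201 ] y [0.965 0.261 0.003] z [ 0.019 -0.057 -0.998] w 0.085 F [ 0.1 -0.5 -0.9]
way [0.514 0.265 0.079] grasp [0.5348 0.1891 0.0175]
row [ 4.67 -0.    0.92] [  0.1 -48.6  -0.1] dist cm 4.8 deg 49.0
row [ 5.33 -0.04 11.9 ] [  0.1 -48.6  -0.1] dist cm 13.0 deg 49.0
row [-2.17 -0.05 18.52] [  0.1 -48.6  -0.1] dist cm 18.6 deg 49.0
```

Emit:
step_arm(
  series="2.5 0 0.4 0 -10 0 8.5; 5 0 1.5 0 -20 0 8.5; 5.3 0 4 0 -30 0 8.5; 5.3 0 7 0 -40 0 8.5; 5.3 0 9 0 -48.6 0 8.5",
)

```text
clock: 10.0
tcp_pos: [0.5122, 0.2665, 0.1051]
eef_rot: [0.348, 0.545, 0.715, -0.267]
force: [-0.3, 0.0, -0.4]
grip_width: 0.0851
```

```bash
python3 st2.py; python3 - <<'E'
from h import *
s=state(); cv2.imwrite("pics/w6.png",get_image("wrist")[:,:,::-1])
C=np.array((.5358,.1856,.031));u=np.array([.262,-.965,0])
for k in (.043,0,-.043): print(proj("wrist",C+k*u,s))
E
```

```text
t 10.0 q [ 37.  34.  12.  94. -47. 122.] tcp [0.5122 0.2665 0.1051] y [ 0.964  0.264 -0.002] z [ 0.207 -0.76  -0.616] w 0.0851 F [-0.3  0.  -0.4]
way [0.514 0.265 0.079] grasp [0.5348 0.1891 0.0175]
row [-6.72  0.14 -5.03] [ 0.  -0.   0.2] dist cm 8.4 deg 0.0
row [1.95 0.16 1.74] [ 0.  -0.   0.2] dist cm 2.6 deg 0.0
row [ 1.94  0.15 11.74] [ 0.  -0.   0.2] dist cm 11.9 deg 0.0
[254.54588338 200.56950806]
[254.98261914 183.48962763]
[255.57660652 160.25994437]
```

View pics/w6.png

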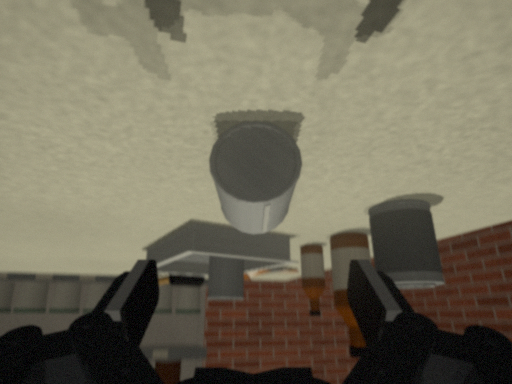

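The base disc is at (255,162), against a predicted (255.6,160). I'm advancing.

Emit:
step_arm(
  series="1.9 0.1 1.7 0 0 0 8.5; 1.9 0.1 5.5 0 0 0.2 8.5; 1.9 0.1 9.5 0 0 0.2 8.5; 1.9 0.1 11.7 0 0 0.2 8.5; 1.9 0.1 11.7 0 0 0.2 8.5",
)

```text
clock: 10.68
tcp_pos: [0.5341, 0.1874, 0.0186]
eef_rot: [0.345, 0.548, 0.714, -0.266]
force: [-0.1, -0.4, 0.3]
grip_width: 0.0848
```

```bash
python3 st2.py; python3 - <<'E'
from h import *
s=state(); cv2.imwrite("pics/w7.png",get_image("wrist")[:,:,::-1])
E
```

```text
t 10.675 q [ 30.  30.  -2.  76. -49. 113.] tcp [0.5341 0.1874 0.0186] y [ 0.966  0.258 -0.001] z [ 0.202 -0.758 -0.621] w 0.0848 F [-0.1 -0.4  0.3]
way [0.514 0.265 0.079] grasp [0.5348 0.1891 0.0175]
row [ -8.38   0.07 -16.86] [-0.2 -0.4 -0.1] dist cm 18.8 deg 0.0
row [  0.24   0.08 -10.04] [-0.2 -0.4 -0.1] dist cm 10.0 deg 0.0
row [ 0.18  0.12 -0.04] [-0.2 -0.4 -0.1] dist cm 0.2 deg 0.0
```

View pics/w7.png

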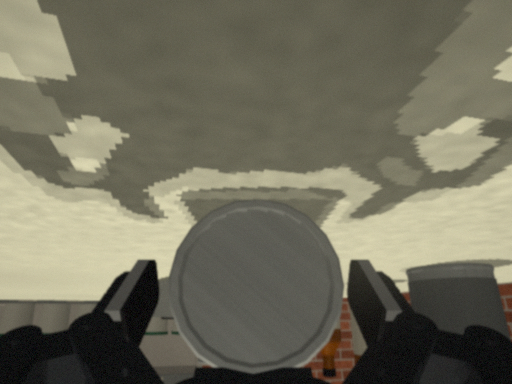

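Emit:
step_arm(
  series="0 0 0 0 0 0 5; 0 0 0 0 0 0 5; 0 0 0 0 0 0 5; 0 0 0 0 0 0 5; 0 0 0 0 0 0 5",
  grip_force=45,
)

```text
clock: 11.35
tcp_pos: [0.5355, 0.1897, 0.0204]
eef_rot: [0.347, 0.547, 0.714, -0.264]
force: [-1.8, 4.2, 6.2]
grip_width: 0.0612
```

```bash
python3 - <<'E'
from h import *
info(); s=state(); r=quat(s["eef_rot"]); np.save("grip2.npy",np.r_[s["tcp_pos"],r.as_quat()])
row(s["tcp_pos"]+[0,0,.1],r)
E
```

```text
t 11.35 q [ 30.  30.  -2.  76. -49. 113.] tcp [0.5355 0.1897 0.0204] y [0.965 0.261 0.002] z [ 0.206 -0.757 -0.62 ] w 0.0612 F [-1.8  4.2  6.2]
row [-7.85  0.02 -6.2 ] [0. 0. 0.] dist cm 10.0 deg 0.0
```

Emit:
step_arm(
  series="-2 0 -1.6 0 0 0 5; -5 0 -4 0 0 0 5; -9 0 -7.2 0 0 0 5; -12.5 0 -9.9 0 0 0 5; -14 0 -11 0 0 0 5",
)

```text
clock: 11.98
tcp_pos: [0.5357, 0.189, 0.2001]
eef_rot: [0.347, 0.548, 0.714, -0.263]
force: [0.5, 0.2, -0.1]
grip_width: 0.0615
```

```bash
cat > st3.py <<'E'
from h import *
import sys
info()
g=np.load("grip2.npy"); RG=R.from_quat(g[3:]); u=np.array([.262,-.965,0]);u/=np.linalg.norm(u)
C=np.array([.5358,.1856,.031]); 
c=RG.inv().apply(C-g[:3]); m=RG.inv().apply(u); c[1]=0
s=state(); R0=quat(s["eef_rot"])
print("c in tool",c.round(4),"m",m.round(3),"| now C",(s["tcp_pos"]+R0.apply(c)).round(4),"mouth dir",R0.apply(m).round(3),"mouth z",(s["tcp_pos"]+R0.apply(c+.043*m))[2].round(4))
goal=np.array([.545,-.267])
lean=np.degrees(np.arctan2(m[2],abs(m[0])))
for az in [float(a) for a in sys.argv[1:]]:
    # rotate so mouth dir down: tool lean -(90-52)
    a=np.radians(az); y=np.array([np.cos(a),np.sin(a),0]); dn=np.array([0,0,-1.]); v=np.cross(y,dn)
    A=np.array([m,np.cross([0,1,0],m)/np.linalg.norm(np.cross([0,1,0],m)),[0,1,0]]).T; B=np.array([dn,np.cross(y,dn),y]).T
    A[:,2]=np.cross(A[:,0],A[:,1])
    RT=R.from_matrix(B@np.linalg.inv(A)); 
    for h in (.24,.063,.061):
        tcp=np.array([*goal,h])-RT.apply(c); print(az,h,"tcp",tcp.round(3),"z",RT.as_matrix()[:,2].round(2)); row(tcp,RT)
E
python3 st3.py 15 -16 -35
```

```text
t 11.975 q [ 30.  20.   6.  93. -49. 113.] tcp [0.5357 0.189  0.2001] y [0.965 0.26  0.004] z [ 0.207 -0.756 -0.621] w 0.0615 F [ 0.5  0.2 -0.1]
c in tool [-0.0108  0.     -0.0034] m [-0.62   0.001  0.785] | now C [0.5367 0.1851 0.2107] mouth dir [ 0.261 -0.965 -0.001] mouth z 0.2107
15.0 0.24 tcp [ 0.542 -0.257  0.244] z [-0.16  0.6  -0.78]
row [-30.3  -10.96  31.13] [ 0.3 89.9  0.1] dist cm 44.8 deg 90.0
15.0 0.063 tcp [ 0.542 -0.257  0.067] z [-0.16  0.6  -0.78]
row [-16.42 -11.03  42.11] [ 0.3 89.9  0.1] dist cm 46.5 deg 90.0
15.0 0.061 tcp [ 0.542 -0.257  0.065] z [-0.16  0.6  -0.78]
row [-16.26 -11.03  42.24] [ 0.3 89.9  0.1] dist cm 46.6 deg 90.0
-16.0 0.24 tcp [ 0.548 -0.257  0.244] z [ 0.17  0.6  -0.78]
row [-30.39 -10.41  31.25] [ 4.3 87.5 34.2] dist cm 44.8 deg 94.0
-16.0 0.063 tcp [ 0.548 -0.257  0.067] z [ 0.17  0.6  -0.78]
row [-16.51 -10.49  42.23] [ 4.3 87.5 34.2] dist cm 46.5 deg 94.0
-16.0 0.061 tcp [ 0.548 -0.257  0.065] z [ 0.17  0.6  -0.78]
row [-16.36 -10.49  42.36] [ 4.3 87.5 34.2] dist cm 46.6 deg 94.0
-35.0 0.24 tcp [ 0.551 -0.258  0.244] z [ 0.36  0.51 -0.78]
row [-30.53 -10.15  31.43] [ 6.7 83.6 54.9] dist cm 45.0 deg 100.0
-35.0 0.063 tcp [ 0.551 -0.258  0.067] z [ 0.36  0.51 -0.78]
row [-16.65 -10.22  42.41] [ 6.7 83.6 54.9] dist cm 46.7 deg 100.0
-35.0 0.061 tcp [ 0.551 -0.258  0.065] z [ 0.36  0.51 -0.78]
row [-16.5  -10.22  42.54] [ 6.7 83.6 54.9] dist cm 46.8 deg 100.0
```

Emit:
step_arm(
  series="-3 -1 3 0.4 9 3.4 5; -6 -2 6.2 0.8 18 7 5; -9 -3 9.4 1.3 27 10.5 5; -12 -4 12.5 1.8 36 14 5; -15 -5 15.5 2.2 45 17.5 5",
)

```text
clock: 12.6
tcp_pos: [0.5425, -0.0329, 0.2193]
eef_rot: [0.072, 0.713, 0.697, 0.008]
force: [1.3, -0.1, -1.2]
grip_width: 0.0615
```

```bash
python3 st3.py -16
```

```text
t 12.6 q [-15. -13. -15.  81.  -3.  76.] tcp [ 0.5425 -0.0329  0.2193] y [ 0.993 -0.017  0.113] z [ 0.111 -0.092 -0.99 ] w 0.0615 F [ 1.3 -0.1 -1.2]
c in tool [-0.0108  0.     -0.0034] m [-0.62   0.001  0.785] | now C [ 0.5418 -0.0433  0.2236] mouth dir [ 0.071 -0.689 -0.721] mouth z 0.1926
-16.0 0.24 tcp [ 0.548 -0.257  0.244] z [ 0.17  0.6  -0.78]
row [-22.5    1.21  -0.33] [ 2.  42.3 16.6] dist cm 22.5 deg 46.0
-16.0 0.063 tcp [ 0.548 -0.257  0.067] z [ 0.17  0.6  -0.78]
row [-20.92  -0.79  17.18] [ 2.  42.3 16.6] dist cm 27.1 deg 46.0
-16.0 0.061 tcp [ 0.548 -0.257  0.065] z [ 0.17  0.6  -0.78]
row [-20.91  -0.81  17.38] [ 2.  42.3 16.6] dist cm 27.2 deg 46.0
```

Emit:
step_arm(
  series="-4.5 0.2 0 0.4 9 3.4 5; -9.5 0.5 -0.1 0.8 18 6.8 5; -15 0.8 -0.2 1.2 27 10.4 5; -20 1 -0.3 1.7 35.5 14 5; -22.5 1.2 -0.3 2 42.3 16.6 5",
)

```text
clock: 13.22
tcp_pos: [0.5476, -0.2588, 0.2434]
eef_rot: [-0.198, 0.756, 0.567, 0.261]
force: [0.8, -0.0, -0.7]
grip_width: 0.0612
```

```bash
python3 st3.py -16
```

```text
t 13.225 q [-53.  28.  24. 112.  30.  47.] tcp [ 0.5476 -0.2588  0.2434] y [ 0.96  -0.279 -0.003] z [ 0.17   0.595 -0.786] w 0.0612 F [ 0.8 -0.  -0.7]
c in tool [-0.0108  0.     -0.0034] m [-0.62   0.001  0.785] | now C [ 0.5446 -0.269   0.2394] mouth dir [-0.003 -0.001 -1.   ] mouth z 0.1964
-16.0 0.24 tcp [ 0.548 -0.257  0.244] z [ 0.17  0.6  -0.78]
row [ 0.19 -0.02  0.08] [ 0.   0.1 -0.3] dist cm 0.2 deg 0.0
-16.0 0.063 tcp [ 0.548 -0.257  0.067] z [ 0.17  0.6  -0.78]
row [-10.76   0.03  13.98] [ 0.   0.1 -0.3] dist cm 17.6 deg 0.0
-16.0 0.061 tcp [ 0.548 -0.257  0.065] z [ 0.17  0.6  -0.78]
row [-10.88   0.03  14.14] [ 0.   0.1 -0.3] dist cm 17.8 deg 0.0
```

```bash
python3 - <<'E'
from h import *
s=state(); im=get_image("scene"); 
C=np.array([.5446,-.269,.2394])
for k in (-.043,0,.043): print(proj("scene",C+[0,0,k]))
cv2.imwrite("pics/s8.png",cv2.resize(im[20:230,80:300][:,:,::-1],None,fx=3,fy=3,interpolation=cv2.INTER_CUBIC))
cv2.imwrite("pics/t8.png",get_image("top")[:,:,::-1])
E
```

```text
[163.98782567  79.30858097]
[160.4303068   61.87154424]
[156.59606973  43.07818431]
```

View pics/s8.png

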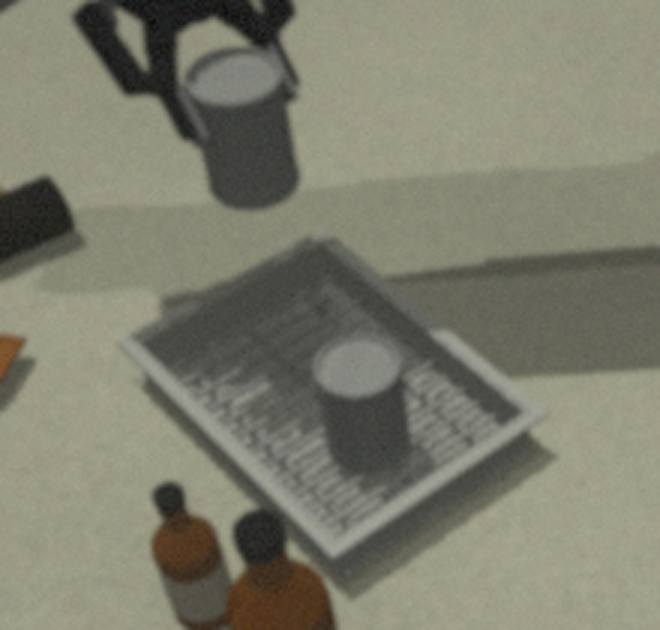

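View pics/t8.png

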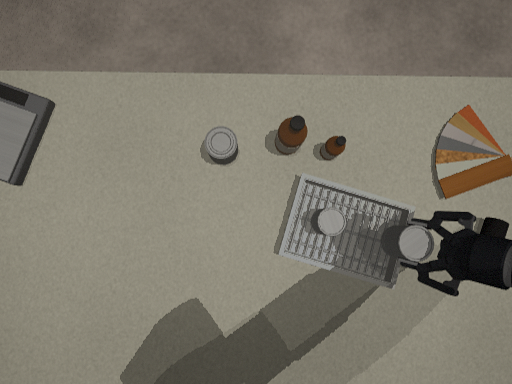

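Scene view: the tin hangs upright and inverted, base at crop (237,78), above the free half of the tray. Top view: its base is at (414,243). I'm lowering.

```bash
python3 - <<'E'
from h import *
print(ray("top",(414,243),.282))
E
```

```text
[ 0.54281863 -0.26738933  0.282     ]
```

Emit:
step_arm(
  series="-1.5 0 2 0 0 0 5; -3.6 0 4.9 0 0 0 5; -5.6 0 7.6 0 0 0 5; -7.2 0 9.5 0 0 0 5; -7.8 0 10.3 0 0 0 5",
)

```text
clock: 13.95
tcp_pos: [0.5479, -0.2527, 0.1137]
eef_rot: [-0.198, 0.755, 0.569, 0.259]
force: [0.5, 0.4, -0.2]
grip_width: 0.0611
```

```bash
python3 st3.py -16;  python3 - <<'E'
from h import *
cv2.imwrite("pics/s9.png",cv2.resize(get_image("scene")[20:230,80:300][:,:,::-1],None,fx=3,fy=3,interpolation=cv2.INTER_CUBIC))
cv2.imwrite("pics/t9.png",get_image("top")[:,:,::-1])
E
```

```text
t 13.95 q [-52.  29.  13.  99.  30.  47.] tcp [ 0.5479 -0.2527  0.1137] y [ 0.962 -0.274 -0.004] z [ 0.166  0.593 -0.788] w 0.0611 F [ 0.5  0.4 -0.2]
c in tool [-0.0108  0.     -0.0034] m [-0.62   0.001  0.785] | now C [ 0.545  -0.2629  0.1097] mouth dir [-0.004 -0.004 -1.   ] mouth z 0.0667
-16.0 0.24 tcp [ 0.548 -0.257  0.244] z [ 0.17  0.6  -0.78]
row [  7.72   0.07 -10.51] [-0.2  0.3 -0. ] dist cm 13.0 deg 0.0
-16.0 0.063 tcp [ 0.548 -0.257  0.067] z [ 0.17  0.6  -0.78]
row [-3.18  0.13  3.43] [-0.2  0.3 -0. ] dist cm 4.7 deg 0.0
-16.0 0.061 tcp [ 0.548 -0.257  0.065] z [ 0.17  0.6  -0.78]
row [-3.31  0.13  3.59] [-0.2  0.3 -0. ] dist cm 4.9 deg 0.0
```

View pics/s9.png

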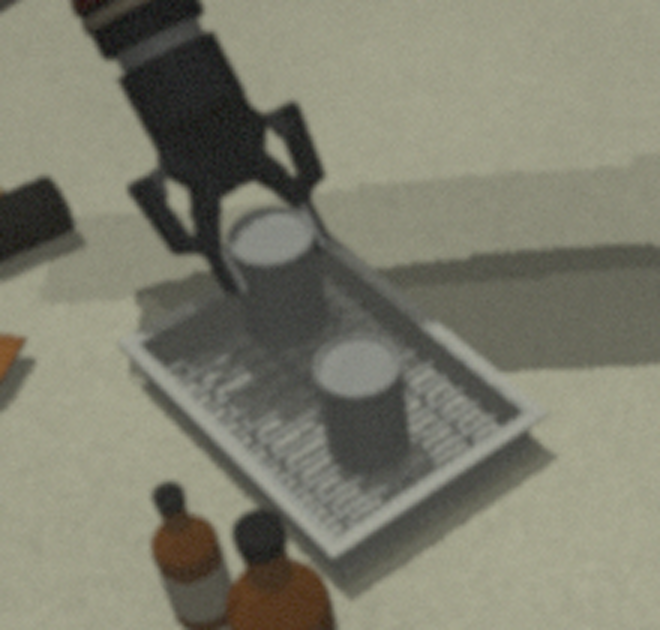

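View pics/t9.png

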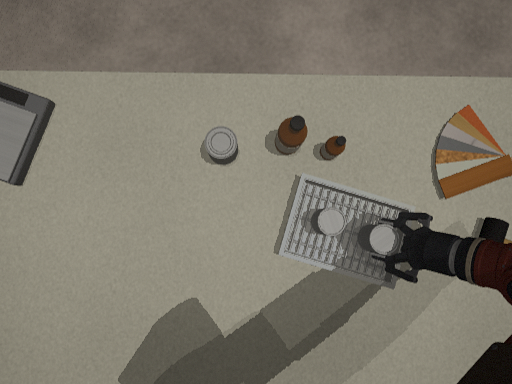

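Emit:
step_arm(
  series="-0.7 0 0.8 0 0 0 5; -1.6 0 1.8 0 0 0 5; -2.4 0 2.7 0 0 0 5; -2.8 0 3.2 0 0 0 5; -2.8 0 3.2 0 0 0 5",
)

```text
clock: 14.68
tcp_pos: [0.5473, -0.256, 0.0723]
eef_rot: [-0.197, 0.755, 0.569, 0.259]
force: [0.2, -0.7, -0.7]
grip_width: 0.0614
```

```bash
python3 st3.py
```

```text
t 14.675 q [-53.  31.  11.  95.  30.  47.] tcp [ 0.5473 -0.256   0.0723] y [ 0.961 -0.275 -0.003] z [ 0.167  0.592 -0.788] w 0.0614 F [ 0.2 -0.7 -0.7]
c in tool [-0.0108  0.     -0.0034] m [-0.62   0.001  0.785] | now C [ 0.5443 -0.2662  0.0683] mouth dir [-0.003 -0.005 -1.   ] mouth z 0.0253
```

7 mm to go, in 2 mm steps while watching the force.

Emit:
step_arm(
  series="-0.12 0 0.16 0 0 0 5; -0.25 0 0.32 0 0 0 5; -0.31 0 0.4 0 0 0 5; -0.31 0 0.4 0 0 0 5",
)

```text
clock: 15.18
tcp_pos: [0.5475, -0.2563, 0.0679]
eef_rot: [-0.197, 0.755, 0.569, 0.259]
force: [-0.1, 0.1, -0.6]
grip_width: 0.0612
```

Emit:
step_arm(
  series="-0.06 0 0.08 0 0 0 5; -0.06 0 0.08 0 0 0 5",
)

```text
clock: 15.42
tcp_pos: [0.5475, -0.2563, 0.0668]
eef_rot: [-0.197, 0.755, 0.569, 0.259]
force: [1.1, -0.2, -1.3]
grip_width: 0.0618
```

Emit:
step_arm(
  series="-0.06 0 0.08 0 0 0 5; -0.06 0 0.08 0 0 0 5",
)

```text
clock: 15.68
tcp_pos: [0.5476, -0.2563, 0.0661]
eef_rot: [-0.196, 0.755, 0.569, 0.259]
force: [0.2, -0.3, 0.9]
grip_width: 0.0612
```

Emit:
step_arm(
  series="-0.06 0 0.08 0 0 0 5; -0.06 0 0.08 0 0 0 5",
)

```text
clock: 15.92
tcp_pos: [0.5476, -0.2563, 0.066]
eef_rot: [-0.196, 0.755, 0.569, 0.259]
force: [-2.7, 0.1, 9.4]
grip_width: 0.0612
```

Emit:
step_arm(
  series="-0.04 0 0.05 0 0 0 5; -0.04 0 0.05 0 0 0 5",
)

```text
clock: 16.18
tcp_pos: [0.5476, -0.2564, 0.0659]
eef_rot: [-0.196, 0.755, 0.569, 0.259]
force: [-3.9, 0.0, 12.9]
grip_width: 0.0612
```

```bash
python3 st3.py
```

```text
t 16.175 q [-53.  31.  11.  94.  30.  47.] tcp [ 0.5476 -0.2564  0.0659] y [ 0.961 -0.276 -0.002] z [ 0.169  0.592 -0.788] w 0.0612 F [-3.9  0.  12.9]
c in tool [-0.0108  0.     -0.0034] m [-0.62   0.001  0.785] | now C [ 0.5447 -0.2665  0.0619] mouth dir [-0.002 -0.005 -1.   ] mouth z 0.0189
```

Seated on the grid: mouth z is estimated at 0.019, with 13 N of contact. I'm easing off and opening gradually.

Emit:
step_arm(
  series="0.05 0 -0.07 0 0 0 6.1; 0.08 0 -0.1 0 0 0 6.4; 0.08 0 -0.1 0 0 0 6.8; 0.08 0 -0.1 0 0 0 7.5; 0.08 0 -0.1 0 0 0 8.5",
)

```text
clock: 16.8
tcp_pos: [0.5475, -0.2562, 0.0654]
eef_rot: [-0.197, 0.755, 0.569, 0.259]
force: [0.6, -0.2, -0.2]
grip_width: 0.0852
```

Emit:
step_arm(
  series="0 0 0 0 0 0 8.5; 0 0 0 0 0 0 8.5; 0 0 -2 0 0 0 8.5; 0 0 -6 0 0 0 8.5; 0 0 -11 0 0 0 8.5",
)

```text
clock: 17.42
tcp_pos: [0.5287, -0.3211, 0.1527]
eef_rot: [-0.197, 0.755, 0.569, 0.259]
force: [0.2, -0.1, -0.2]
grip_width: 0.0851
```

Emit:
step_arm(
  series="0 0 -5 0 0 0 8.5; 0 0 -8 0 0 0 8.5; 0 0 -8 0 0 0 8.5",
)

```text
clock: 17.8
tcp_pos: [0.5156, -0.3705, 0.2166]
eef_rot: [-0.195, 0.756, 0.569, 0.259]
force: [-0.4, 1.0, -0.2]
grip_width: 0.0849
```

```bash
python3 - <<'E'
from h import *
info(); s=state()
cv2.imwrite("pics/s10.png",cv2.resize(get_image("scene")[20:300,80:300][:,:,::-1],None,fx=2.1,fy=2.1,interpolation=cv2.INTER_CUBIC))
im=get_image("top"); cv2.imwrite("pics/t10.png",cv2.resize(im[100:300,200:430][:,:,::-1],None,fx=3,fy=3,interpolation=cv2.INTER_CUBIC))
cv2.imwrite("pics/w10.png",get_image("wrist")[:,:,::-1])
C=np.array([.5447,-.2665,.061])
for k in (-.043,.043): print(proj("scene",C+[0,0,k]),proj("top",C+[0,0,k]),proj("wrist",C+[0,0,k],s))
E
```

```text
t 17.8 q [-60.  41.  39. 117.  26.  39.] tcp [ 0.5156 -0.3705  0.2166] y [ 0.961 -0.277  0.   ] z [ 0.17   0.589 -0.79 ] w 0.0849 F [-0.4  1.  -0.2]
[177.17048237 140.38217295] [364.44045174 236.12757585] [252.55273262 191.4684351 ]
[171.68404994 113.25330089] [376.96391497 237.60024754] [252.53763375 159.35330015]
```

View pics/s10.png

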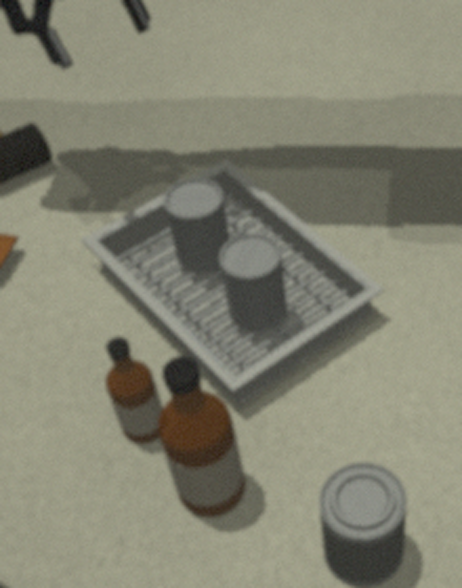

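View pics/t10.png

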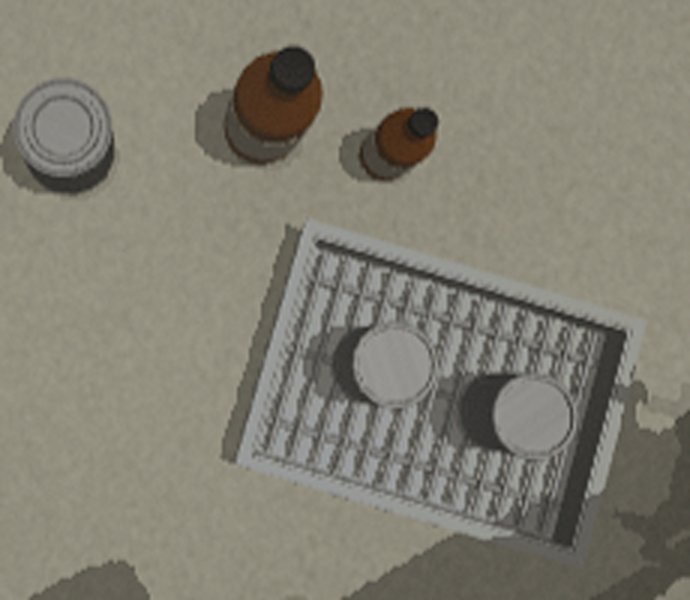

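View pics/w10.png

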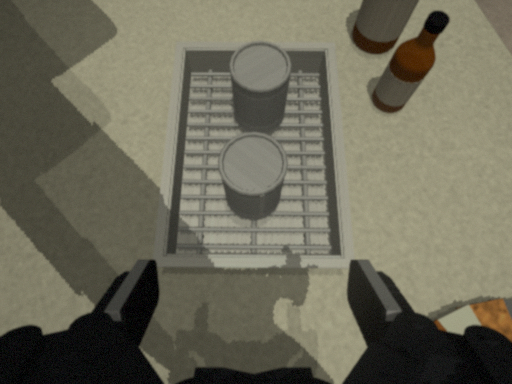

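All three views show the tin standing inverted in the free half. Its base disc in the top view is at (377,239), against a predicted (377,238) for a tin flat on the grid. The wet tin is still at (331,222), with a clear gap between the two, and the bottle and full tin haven't moved. The gripper is well clear, so I'm handing in.

```bash
python3 - <<'E'
from h import *
print(ray("top",(377.3,239),.104)[:2],sign_off())
E
```

```text
the job is handed in; nothing more can be done
[ 0.54166994 -0.26716579] None
```

The rinsed tin is standing upside down on the wire grid in the tray's free half. I handed the job in at about 18 s of the 56 s allowed.

- **What I did:** I gripped the upright tin with the tool leaning 45°. I laid it on its side on the counter and gripped it again near its base. I then turned it mouth down over the tray, lowered it until the grid pushed back with about 13 N, let go slowly and backed away.
- **Placement:** The final top, scene and wrist pictures show it standing upright and inverted. From the top view its centre is at about (0.542, −0.267) m, within about 3 mm of the aim point. The tin already there is about 0.105 m away centre to centre, against the 0.064 m minimum.
- **Mouth height:** I worked it out as about 0.019 m at contact, against the grid's 0.018 m. This comes from the arm's pose and the grip, not from a direct measurement.
- **Other objects:** The tin already draining, the full tin and the larger bottle look unmoved in the pictures. Only the draining tin was compared by pixel position, and it matched to within about 1 pixel.

No check failed. The only disagreements were small: the tin sat about 3 mm to one side before the first grip, which I corrected. In the last top view its base was about 1 to 2 pixels from where I predicted.

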